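# Lay the dishing block down on the work board

### The arm

A 6-joint arm with a two-finger parallel gripper is mounted at the origin on the work surface. World frame = base frame: x ahead of the robot, y to its left, z up, the work surface at z = 0. Lengths are in mm, angles in degrees, forces in N, time in s.
With the tool pointing down it reaches from about 325 to 925 mm from the base axis. Payload 3.1 kg.
Tool frame: the origin (TCP) lies at the very end of the fingers, on their centre line; the grasp point (between the pads) lies grasp_offset behind it (grasp_offset is the distance from the TCP to the grasp point, in mm); z points along the fingers, x is the direction in which the jaws open and shut, and the axes are right-handed (so a half turn about z gives the same grasp; the last joint's range is limited). The gripper opens to 85 mm and grips with 20 to 120 N. Pads are 22 mm wide; open, the fingers measure 114 mm over their backs; the gripper's body (76 mm by 85 mm) begins 54 mm behind the grasp point. The pads swing forward as they close: fully open they stand 13 mm farther back than shut.
Start: joints at [-78.106, 12.427, 92.441, -0, 75.132, -6.429], TCP at [196.507, -593.316, 231.3] pointing down, gripper open.
Joint ranges: [-157.48, 157.48], [-44.54, 120.13], [17.64, 146.25], [-64.5, 244.5], [7.68, 150.69], [-147.95, 147.95]. Speed limits (degrees/s): [159.86, 159.86, 180, 180, 180, 180].

### API

Orientations are given as [roll, pitch, yaw] about the fixed x, y, z axes, in that order (R = Rz(yaw) Ry(pitch) Rx(roll)).
In Python, from station import * gives the robot as it stands. Calls block until the motion is done:
- goto(position, orientation): joint-space move of the TCP to a pose.
- move_l(position, attitude=None, speed=150): straight line of the TCP; attitude=None keeps the orientation; speed is the mean speed in mm/s.
- move_j(angles): joint-space move.
- grip(opening, squeeze=None): finger opening in mm; squeeze is the grip in N (None keeps the last); returns when the fingers have stopped.
- wait(seconds).
- solve_ik(position, orientation): joint angles nearest the present ones, or None.
- get_obs(): the state.
- get_image(name): name is "scene" or "top"; returns the picture (384x512x3 uint8, red, green, blue); there is no depth.
- get_calibration(name): a dict with "fx", "fy", "cx", "cy" (pixels), "R" (3x3) and "t" (3): a world point X has camera coordinates R X + t. Camera axes: x right, y down, z forward; pixel columns grow to the right and rows downward; lengths in mm; the calibration is good to about 2 mm. A picture is of the moment at which its call begins. get_calibration takes no time and is no camera call.
A pose or a line that the arm cannot do raises Unreachable and nothing moves.
- sign_off(): hands the job in, once; it reports no verdict.
Trained networks look in the newest picture that a camera, given by its name, has taken for a name from the list of things; names that differ only in an ending like _2 or _b are one class to them, and where a whole thing is asked for, a point or a joint stands for the part that bears it (a point fixed in the world has none). Each returns a list of dicts, best first, with "score" (0 to 1); they miss things now and then, are a little off and sometimes report something else, mostly with a low value. They report only what shows in the picture. A call takes as long as a camera call.
- spot_in(name, camera): "extent" ([centre column, centre row, width, height] in pixels, round what is visible of it).
- regions_of(name, camera): "region" (384x512 bool, what is visible of it) and "extent" ([centre column, centre row, width, height] in pixels, round what is visible of it).
The state is a dict: "t": time; "joint_pos": joint angles; "qvel": joint speeds; "effort": joint torques, N m; "tcp_pos": TCP position; "ee_rot": TCP orientation; "wrist_force": force on the tool from outside, world axes, zero at the start; "moment": the same for the moment, N m; "grip_width": finger opening in mm.
Only numpy, scipy, OpenCV 4.12 (cv2) and the standard library are available. Lean on these libraries where they do the work, as an engineer would, in place of code of your own. Each camera call takes 0.05 s, during which the arm holds its last target.

### The job

Clear the iron tongs off the work board and lay them flat in the copper tray. Then tip the taller wooden forming block, the one with the round hollow, over onto the board: push it high up against the board's low edge, without lifting it, so that it ends lying flat on the board with its hollow facing up and its length square across the edge it stood at. Leave the shorter block with the long trough standing where it is, and do not disturb the incense burner or the brass finial.

Things in the scene. Friction and masses are not known exactly. Their poses are not given: they have to be found in the camera images.
- board: Fixed pale wooden work board on the table, 220 (its x) x 340 (its y) x 20 mm thick. Origin: centre of its underside; x points away from the robot, square to its near long edge (at x = -110 mm), z up. That near edge, 20 mm high, is the low stop at which the two forming blocks stand, parallel to it within 0.04 rad.
- round_block_center (a point): Block to tip: brown wood, standing on end, 60 deep (x) x 80 wide (y) x 160 mm tall (z), 0.35 to 0.65 kg. Point at its centre, 80 mm above its foot. Round hollow, 56 mm across, 18 deep, in mid -x face, towards the robot. Its +x face is 2 to 8 mm from the board's near edge; pushed high it turns over that edge and falls away from the robot, foot overhanging about 20 mm, centre then 50 mm up.
- trough_block_center (a point): The other, shorter forming block, to stay standing: same wood, 60 deep (x) x 80 wide (y) x 120 mm tall (z), about 0.35 kg, at the same edge, 160 mm (between centres) to the left or right of the first; instead of the round hollow its -x face has an upright trough, 40 wide and 26 deep, open at both ends, so that from above it looks like a U. Point at its centre, 60 mm above its foot.
- tongs_center (a point): Blackened iron tongs, about 190 mm long (x, jaws at +x), 40 wide, 0.25 kg, lying on the board behind the blocks, roughly along the board's y, where either block would fall on them. Point in the joint, a flat-sided lump 26 (x) x 22 (y) x 16 mm high (rivet head 3 mm more), 8 mm above what they lie on; they balance near here: grip across the 22 mm from above. z up.
- tray_floor (a point): Open fixed copper tray on the table, left or right of the board, 260 (its x) x 140 (its y) mm outside, walls 5 mm thick and 22 mm high. Point at the centre of its inner floor, 5 mm above the table; x along its length, z up. It does not move.
- burner: Bystander: standing pierced copper incense burner, 155 mm tall, 100 mm across, on the opposite side of the board from the tray. Origin: centre of its foot.
- finial: Bystander: cast brass lid finial, 78 mm tall, 40 mm across, standing on a far corner of the board. Origin: centre of its foot.

How it is judged:
By the outcome, as a careful person would: the job done as asked, in the order asked, and still so for the second after the job is handed in, with the robot touching nothing.
It also fails if it takes over 58 s, if anything falls off the work surface, if the arm or the gripper's body presses on something with over 40 N, if the wrist force passes 120 N, or if a joint passes its speed limit or range.

## Working session

There is one attempt and no reset: what is moved stays moved. The work goes in short steps, each a Python script; the robot and the scene stay as the last script left them, time stands still between calls to the robot, and variables do not carry over. Pictures are saved under pics/ and viewed, and the job is handed in when it is done.

```bash
ls; mkdir -p pics; python3 - <<'E'
from station import *
import cv2, numpy as np
for n in ("scene","top"):
    im=get_image(n); cv2.imwrite(f"pics/{n}0.png",im[:,:,::-1])
    c=get_calibration(n); print(n,{k:np.round(v,3).tolist() for k,v in c.items()})
    for o in ["board","round_block_center","trough_block_center","tongs_center","tray_floor","burner","finial"]:
        r=spot_in(o,n); print(o,[(np.round(d["extent"],1).tolist(),round(d["score"],2)) for d in r[:3]])
o=get_obs(); print(o)
E
```

```text
pics
scene {'fx': 399.572, 'fy': 399.572, 'cx': 253.495, 'cy': 186.567, 'R': [[-0.014, 1.0, 0.006], [0.872, 0.015, -0.49], [-0.49, -0.001, -0.872]], 't': [-11.469, -482.029, 1324.615]}
board [([241.1, 212.4, 145.0, 95.0], 0.74)]
round_block_center [([260.9, 140.6, 39.5, 55.5], 0.72)]
trough_block_center [([199.8, 152.6, 45.0, 48.5], 0.77)]
tongs_center [([236.4, 211.9, 78.0, 24.9], 0.89)]
tray_floor [([388.6, 179.3, 67.0, 88.4], 0.9)]
burner [([104.0, 167.7, 43.6, 55.3], 0.91)]
finial [([301.0, 224.8, 17.8, 22.1], 0.64), ([241.1, 211.9, 146.2, 96.4], 0.64)]
top {'fx': 496.782, 'fy': 496.782, 'cx': 252.555, 'cy': 191.313, 'R': [[-0.006, -1.0, -0.008], [-0.989, 0.007, -0.149], [0.149, 0.007, -0.989]], 't': [8.806, 610.226, 1433.975]}
board [([262.1, 191.3, 120.0, 86.7], 0.93)]
round_block_center [([241.6, 239.4, 29.1, 26.4], 0.93)]
trough_block_center [([295.5, 230.9, 37.7, 27.2], 0.74)]
tongs_center [([260.7, 182.2, 57.4, 27.0], 0.75)]
tray_floor [([132.6, 221.3, 53.1, 86.7], 0.76)]
burner []
finial [([259.8, 182.3, 60.0, 26.2], 0.6), ([208.2, 169.2, 14.6, 11.5], 0.56)]
{'t': 0.8, 'joint_pos': array([-7.81073063e+01,  1.24271314e+01,  9.24390851e+01, -2.49637581e-04,
        7.51322877e+01, -6.42749133e+00]), 'qvel': array([ 0.07674757,  0.00179889,  0.00642464,  0.05929435, -0.01969802,
       -0.00231696]), 'effort': array([ 4.91555954e-05, -3.96833646e+01, -3.04235137e+01, -1.88232866e-04,
        6.41815313e-04, -7.24336218e-06]), 'tcp_pos': array([ 196.49105698, -593.33785605,  231.32134316]), 'ee_rot': array([ 1.79999593e+02, -1.45936400e-03, -7.16797509e+01]), 'wrist_force': array([0.47541549, 0.8070432 , 0.8573473 ]), 'moment': array([0.01083302, 0.00074977, 0.00326215]), 'grip_width': 85.40033593568883}
```

```bash
python3 - <<'E'
import cv2
a=cv2.imread("pics/scene0.png")[90:290,60:450]; cv2.imwrite("pics/s_up.png",cv2.resize(a,None,fx=2,fy=2,interpolation=cv2.INTER_CUBIC))
a=cv2.imread("pics/top0.png")[130:290,90:350]; cv2.imwrite("pics/t_up.png",cv2.resize(a,None,fx=3,fy=3,interpolation=cv2.INTER_CUBIC))
E
```

```text
(no output)
```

View pics/s_up.png

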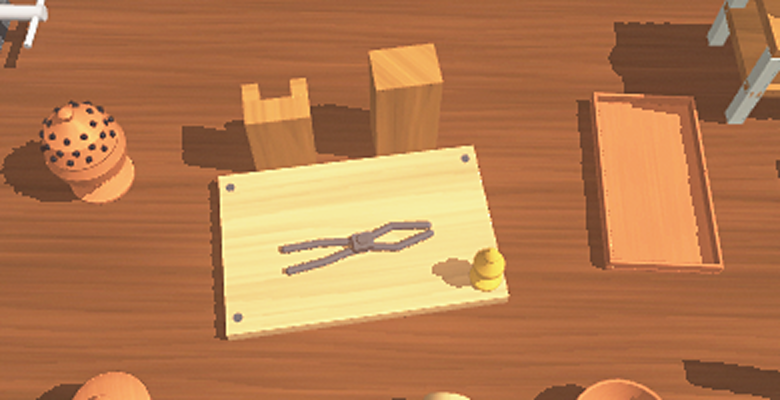

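View pics/t_up.png

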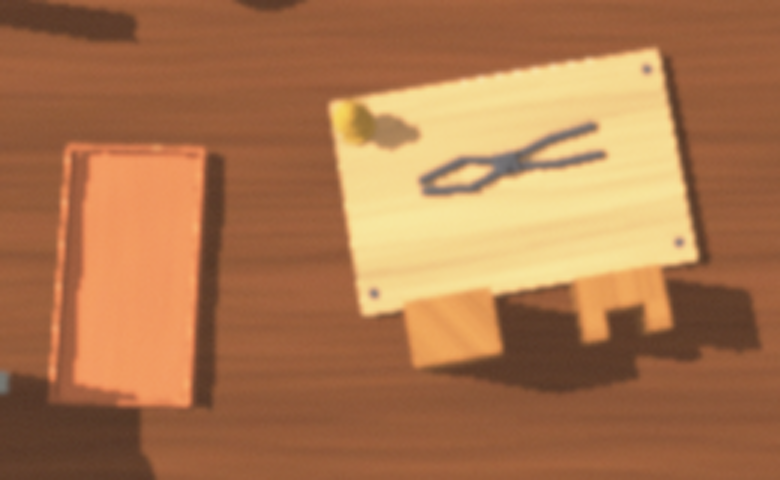

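```bash
cat > h.py <<'E'
import numpy as np, cv2
from scipy.optimize import least_squares
from station import *
def proj(n,X):
    c=get_calibration(n); P=np.atleast_2d(X)@np.array(c["R"]).T+np.array(c["t"])
    return np.c_[c["fx"]*P[:,0]/P[:,2]+c["cx"],c["fy"]*P[:,1]/P[:,2]+c["cy"]]
def ray(n,uv,z):
    c=get_calibration(n); R=np.array(c["R"]); t=np.array(c["t"]); C=-R.T@t
    uv=np.atleast_2d(uv).astype(float)
    d=np.c_[(uv[:,0]-c["cx"])/c["fx"],(uv[:,1]-c["cy"])/c["fy"],np.ones(len(uv))]@R
    return C+d*((z-C[2])/d[:,2])[:,None]
def up(n,p):
    p=np.atleast_2d(p).astype(float)
    return (p+.5)/2-.5+[60,90] if n=="scene" else (p+.5)/3-.5+[90,130]
def rect(dx,dy,x,y,yaw,z):
    c,s=np.cos(yaw),np.sin(yaw)
    q=np.array([[-dx,-dy],[-dx,dy],[dx,dy],[dx,-dy]])/2
    return np.c_[q@np.array([[c,s],[-s,c]])+[x,y],np.full(4,z)]
E
python3 - <<'E'
from h import *
# corner order: (-x,-y),(-x,+y),(+x,+y),(+x,-y)
D={"board":(220,340,20,{"scene":[(219,176),(473,146),(509,296),(228,337)],"top":[(698,262),(362,315),(331,102),(658,48)]}),
"round":(60,80,160,{"scene":[(369,50),(434,43),(441,82),(377,90)],"top":[(502,354),(415,367),(404,302),(490,288)]}),
"trough":(60,80,120,{"scene":[(242,84),(306,78),(311,116),(247,123)],"top":[(673,328),(583,343),(575,279),(662,267)]}),
"tray":(260,140,22,{"scene":[(593,93),(693,97),(722,267),(606,266)],"top":[(193,407),(50,402),(66,145),(206,147)]})}
for k,(dx,dy,z,P) in D.items():
    for n in P: print(k,n,np.round(ray(n,up(n,P[n]),z)[:,:2],0).tolist())
    for use in (["scene"],["top"],["scene","top"]):
        f=lambda p:np.concatenate([(proj(n,rect(dx,dy,*p,z))-up(n,P[n])).ravel() for n in use])
        p0=ray(use[0],up(use[0],P[use[0]]),z)[:,:2].mean(0)
        s=least_squares(f,[*p0,0.1 if k!="tray" else 0.0]); print(k,use,s.x.round(1)[:2],round(np.degrees(s.x[2]),2),"res px",np.abs(s.fun).max().round(2), np.sqrt(np.mean(s.fun**2)).round(2))
T={"joint":((361,241),(513,161)),"jawA":((429,223),(424,180)),"jawB":((431,234),(428,190)),"hA":((281,249),(605,154)),"hB":((288,272),(596,126)),"finial":((488,287),(353,137))}
for k,(a,b) in T.items():
    z=36 if k=="joint" else 28
    print(k,ray("scene",up("scene",a),z).round(0),ray("top",up("top",b),z).round(0))
b=spot_in("burner","scene")
print(ray("scene",[[104-5,168+20]],0))
E
```

```text
board scene [[541.0, -201.0], [489.0, 132.0], [703.0, 167.0], [760.0, -165.0]]
board top [[535.0, -204.0], [484.0, 132.0], [701.0, 166.0], [755.0, -169.0]]
board ['scene'] [623.  -16.4] 9.38 res px 0.76 0.5
board ['top'] [618.4 -18.7] 8.88 res px 0.44 0.25
board ['scene', 'top'] [620.9 -17.4] 9.16 res px 1.57 0.77
round scene [[444.0, -6.0], [431.0, 73.0], [490.0, 81.0], [503.0, 5.0]]
round top [[439.0, -7.0], [428.0, 71.0], [486.0, 81.0], [499.0, 4.0]]
round ['scene'] [467.   38.2] 9.19 res px 0.84 0.39
round ['top'] [463.1  37.4] 9.0 res px 0.37 0.22
round ['scene', 'top'] [464.8  37.9] 9.09 res px 0.88 0.59
trough scene [[467.0, -163.0], [457.0, -85.0], [514.0, -75.0], [526.0, -151.0]]
trough top [[464.0, -166.0], [450.0, -82.0], [510.0, -75.0], [521.0, -157.0]]
trough ['scene'] [ 490.8 -118.5] 9.36 res px 0.8 0.43
trough ['top'] [ 486.1 -120. ] 8.04 res px 0.92 0.52
trough ['scene', 'top'] [ 488.2 -119.3] 8.69 res px 1.3 0.78
tray scene [[400.0, 302.0], [404.0, 440.0], [661.0, 431.0], [662.0, 289.0]]
tray top [[394.0, 299.0], [400.0, 441.0], [658.0, 434.0], [655.0, 292.0]]
tray ['scene'] [531.9 365.3] -2.12 res px 1.17 0.67
tray ['top'] [526.4 366.3] -1.53 res px 0.46 0.31
tray ['scene', 'top'] [529.1 366. ] -1.86 res px 2.02 0.85
joint [[640. -12.  36.]] [[636. -19.  36.]]
jawA [[610.  72.  28.]] [[618.  70.  28.]]
jawB [[625.  74.  28.]] [[608.  66.  28.]]
hA [[ 649. -111.   28.]] [[ 644. -112.   28.]]
hB [[ 679. -100.   28.]] [[ 672. -104.   28.]]
finial [[695. 142.  28.]] [[663. 142.  28.]]
[[ 564.07544968 -386.24522881    0.        ]]
```

View pics/scene0.png

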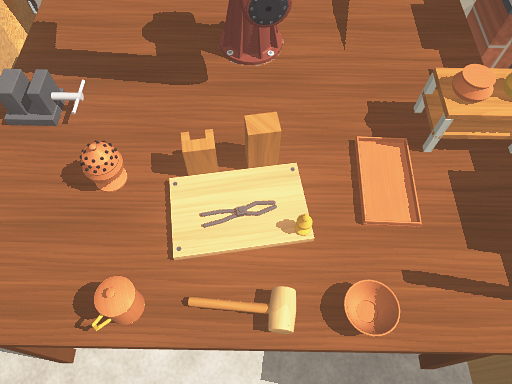

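View pics/top0.png

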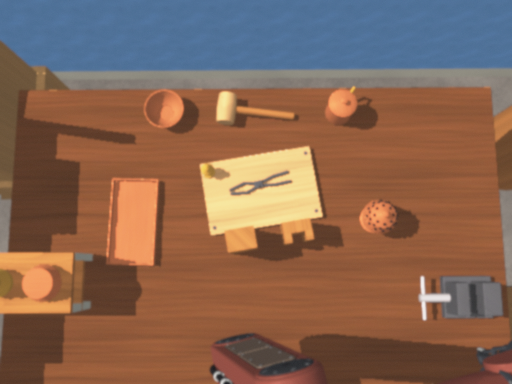

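```bash
python3 - <<'E'
from h import *
import station; print([k for k in dir(station) if not k.startswith('_')]); print(getattr(station,"grasp_offset",None))
for n in("scene","top"):
    r=regions_of("tongs_center",n)
    for d in r[:2]:
        m=d["region"]; uv=np.argwhere(m)[:,::-1]; X=ray(n,uv,28)[:,:2]; c=X.mean(0); u,s,v=np.linalg.svd(X-c,full_matrices=False); a=v[0]*np.sign(v[0][1]); q=(X-c)@a
        print(n,round(d["score"],2),m.sum(),c.round(1),"yaw",np.degrees(np.arctan2(a[1],a[0])).round(1),q.min().round(0),q.max().round(0), (c+a*(q.min()+q.max())/2).round(1))
for name,p,y in [("pick",(638,-15,23),14.5),("pick",(638,-15,23),-165.5),("place",(529,366,10),88),("place",(529,366,10),-92),("push",(405,28,147),99),("push",(405,28,147),-81)]:
    for pz in (p,(p[0],p[1],230)):
        j=solve_ik(pz,[180,0,y]); print(name,y,pz,None if j is None else np.round(j,0))
E
```

```text
['Unreachable', 'get_calibration', 'get_image', 'get_obs', 'goto', 'grasp_offset', 'grip', 'move_j', 'move_l', 'regions_of', 'sign_off', 'solve_ik', 'spot_in', 'wait']
18.700000000000003
scene 0.57 683 [640. -17.] yaw 105.0 -92.0 95.0 [639.5 -15.3]
top 0.64 166 [641.2 -32.4] yaw 105.6 -67.0 104.0 [636.3 -14.5]
pick 14.5 (638, -15, 23) [ -8.  28.  97.  -0.  55. -22.]
pick 14.5 (638, -15, 230) [ -8.  14.  91.  -0.  75. -22.]
pick -165.5 (638, -15, 23) None
pick -165.5 (638, -15, 230) None
place 88 (529, 366, 10) [ 28.  29.  96.  -0.  54. -60.]
place 88 (529, 366, 230) [ 28.  15.  90.  -0.  75. -60.]
place -92 (529, 366, 10) [ 28.  29.  96.   0.  54. 120.]
place -92 (529, 366, 230) [ 28.  15.  90.   0.  75. 120.]
push 99 (405, 28, 147) [  -6.  -10.  125.    0.   65. -105.]
push 99 (405, 28, 230) [  -6.  -16.  120.    0.   76. -105.]
push -81 (405, 28, 147) [ -6. -10. 125.  -0.  65.  75.]
push -81 (405, 28, 230) [ -6. -16. 120.  -0.  76.  75.]
```

```bash
python3 - <<'E'
from h import *
print(ray("scene",[[432,148],[416,110]],0).round(0))
def st(s): 
    o=get_obs(); print(s,round(o["t"],2),o["tcp_pos"].round(1),o["ee_rot"].round(1),"F",o["wrist_force"].round(1),"w",o["grip_width"].round(1))
goto([638,-15.5,230],[180,0,15]); st("above")
grip(60)
move_l([638,-15.5,70],speed=250)
move_l([638,-15.5,21.5],speed=80); st("down")
grip(0,70); st("closed")
move_l([638,-15.5,45],speed=80); st("lift")
im=get_image("scene"); cv2.imwrite("pics/s1.png",cv2.resize(im[120:280,120:360,::-1],None,fx=3,fy=3))
E
```

```text
[[420. 517.   0.]
 [284. 497.   0.]]Traceback (most recent call last):
  File "<stdin>", line 5, in <module>
  File "<stdin>", line 4, in st
AttributeError: 'float' object has no attribute 'round'
```

```bash
cat >> h.py <<'E'
def st(s): 
    o=get_obs(); print(s,round(o["t"],2),np.round(o["tcp_pos"],1),np.round(o["ee_rot"],1),"F",np.round(o["wrist_force"],1),"w",round(float(o["grip_width"]),1),flush=True)
E
python3 - <<'E'
from h import *
st("above")
grip(60)
move_l([638,-15.5,70],speed=250)
move_l([638,-15.5,21.5],speed=80); st("down")
grip(0,70); st("closed")
move_l([638,-15.5,45],speed=80); st("lift")
im=get_image("scene"); cv2.imwrite("pics/s1.png",cv2.resize(im[120:280,120:360,::-1],None,fx=3,fy=3))
E
```

```text
above 3.52 [638.  -16.6 230. ] [180.    0.   14.9] F [-0.9 -1.   0.5] w 85.6
down 5.45 [638.1 -15.5  21.3] [-180.    0.   15.] F [ 0.5 -0.4  1. ] w 59.7
closed 5.88 [638.7 -15.6  22.5] [ 1.8e+02 -1.0e-01  1.5e+01] F [-0.9  0.4  4.4] w 20.1
lift 6.33 [638.6 -15.6  45.8] [ 1.8e+02 -1.0e-01  1.5e+01] F [ 0.6  0.4 -1.9] w 20.0
```

View pics/s1.png

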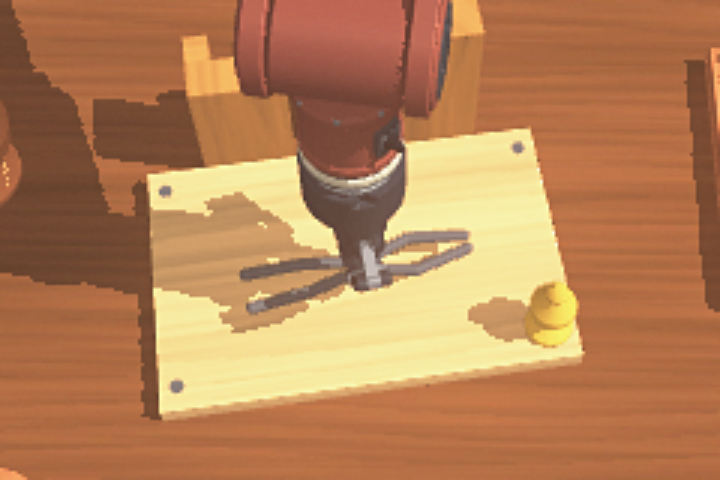

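```bash
python3 - <<'E'
from h import *
move_l([638,-15.5,225],speed=300); st("up")
goto([529,366,150],[180,0,88.1]); st("over")
move_l([529,366,40],speed=200)
move_l([529,366,8],speed=50); st("down")
grip(45); st("open")
move_l([529,366,60],speed=120)
move_l([529,366,200],speed=300); st("clear")
goto([400,30,250],[180,0,99.1]); st("pre")
for n in("scene","top"):
    im=get_image(n); cv2.imwrite(f"pics/{n}2.png",im[:,:,::-1])
    r=spot_in("tongs_center",n); print([(np.round(d["extent"],1).tolist(),round(d["score"],2)) for d in r[:2]])
E
python3 - <<'E'
import cv2
a=cv2.imread("pics/scene2.png")[90:250,150:450]; cv2.imwrite("pics/s2.png",cv2.resize(a,None,fx=2.6,fy=2.6,interpolation=cv2.INTER_CUBIC))
E
```

```text
up 7.12 [636.6 -15.3 222.8] [-179.9    0.2   15. ] F [ 0.2  0.1 -2.8] w 20.2
over 8.62 [529.9 365.  150.1] [180.   0.  88.] F [-0.3  0.2 -2.5] w 20.3
down 10.12 [528.9 366.    7.6] [-180.     0.    88.1] F [-0.5 -0.5 -2. ] w 20.2
open 10.48 [529.4 366.2   8.4] [180.   -0.   88.1] F [-0.9 -0.3 -0.2] w 45.0
clear 11.68 [528.7 365.8 199.8] [-180.     0.    88.1] F [-0.7  0.  -0.1] w 44.9
pre 13.04 [400.2  30.4 249.7] [-180.    -0.    99.1] F [-0.5 -0.2  0.7] w 45.5
[([383.2, 179.2, 27.2, 59.5], 0.68)]
[([133.3, 221.5, 11.2, 59.4], 0.62)]
```

View pics/s2.png

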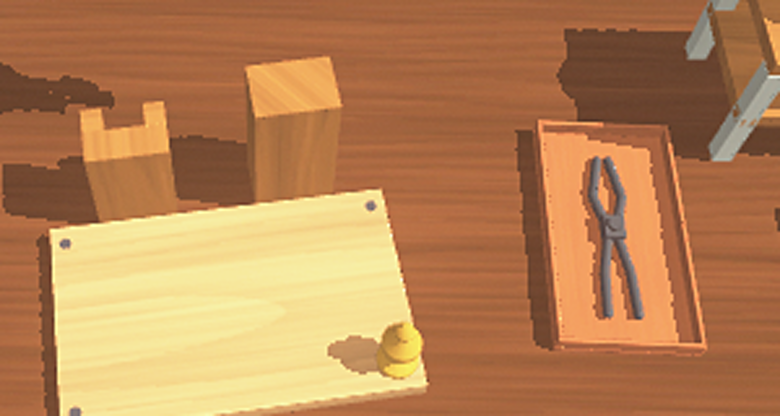

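View pics/top2.png

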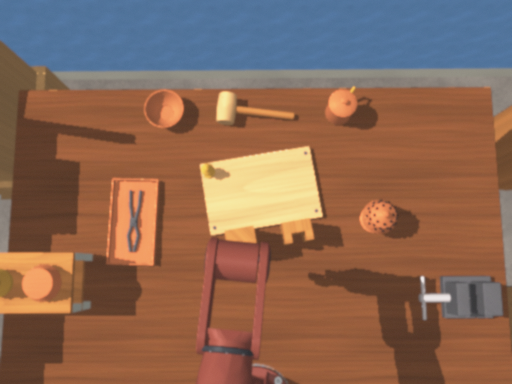

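```bash
python3 - <<'E'
from h import *
a=np.radians(9.1); n=np.array([np.cos(a),np.sin(a)]); c=np.array([464.8,37.9])
P=lambda d,z:[*(c+n*d),z]
grip(38)
move_l(P(-64,250),[180,0,99.1],speed=150); move_l(P(-64,142),speed=200); st("start")
for d in (-48,-40,-32,-20,-8,2):
    move_l(P(d,142),speed=40); st(d)
im=get_image("scene"); cv2.imwrite("pics/s3.png",cv2.resize(im[60:260,120:360,::-1],None,fx=3,fy=3))
im=get_image("top"); cv2.imwrite("pics/t3.png",cv2.resize(im[130:270,180:350,::-1],None,fx=4,fy=4))
E
```

```text
start 14.43 [402.3  27.7 142.8] [179.9   0.   99.1] F [1.1 0.3 0.6] w 38.0
-48 14.97 [417.5  30.4 142.1] [-180.    -0.    99.1] F [-0.  -0.8 -0.6] w 37.8
-40 15.32 [424.9  31.6 141.7] [-179.9   -0.    99.1] F [-1.4 -1.2  0.8] w 37.7
-32 15.68 [433.4  32.9 142. ] [-180.    -0.    99.1] F [-1.   0.4 -0.9] w 37.7
-20 16.12 [445.3  34.8 142. ] [-180.     0.    99.1] F [-1.6 -0.6  1.6] w 37.9
-8 16.57 [457.3  36.7 142. ] [180.    0.   99.1] F [-1.3  1.2 -0.2] w 38.3
2 16.98 [467.2  38.2 142. ] [180.    0.   99.1] F [-0.1  0.6  0.3] w 38.1
```

View pics/s3.png

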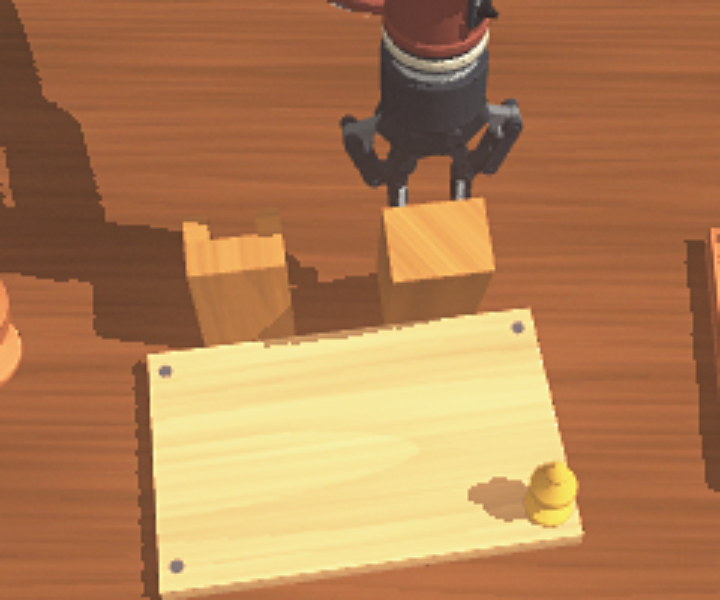

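View pics/t3.png

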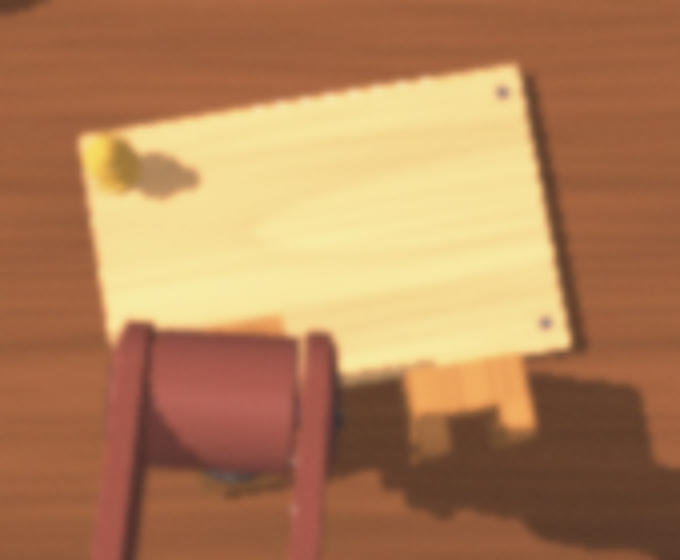

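```bash
python3 - <<'E'
from h import *
a=np.radians(9.1); n=np.array([np.cos(a),np.sin(a)]); c=np.array([464.8,37.9])
P=lambda d,z:[*(c+n*d),z]
for d in (10,16,21,26,31,36):
    move_l(P(d,142),speed=30); st(d)
    im=get_image("scene"); r=spot_in("round_block_center","scene"); print([np.round(x["extent"],0).tolist() for x in r[:1]])
    if r and r[0]["extent"][1]>186: break
cv2.imwrite("pics/s4.png",cv2.resize(im[60:260,120:360,::-1],None,fx=3,fy=3))
E
```

```text
10 17.49 [474.9  39.5 142. ] [180.    0.   99.1] F [-0.3 -0.8 -0.9] w 38.1
[[264.0, 150.0, 41.0, 38.0]]
16 17.94 [480.9  40.4 142.1] [180.    0.   99.1] F [-0.2  1.   0.1] w 37.7
[[267.0, 153.0, 40.0, 32.0]]
21 18.36 [485.8  41.2 142.1] [180.    0.   99.1] F [-0.7 -0.7  0.3] w 38.3
[[265.0, 170.0, 43.0, 68.0]]
26 18.77 [490.7  42.  142.1] [180.    0.   99.1] F [-0.3 -1.  -0.2] w 38.0
[]
31 19.19 [495.7  42.8 142.1] [180.    0.   99.1] F [ 0.7  0.4 -0. ] w 38.0
[[267.0, 172.0, 45.0, 69.0]]
36 19.61 [500.6  43.6 142.1] [180.    0.   99.1] F [-1.1 -0.6 -0.1] w 38.1
[[266.0, 172.0, 41.0, 73.0]]
```

View pics/s4.png

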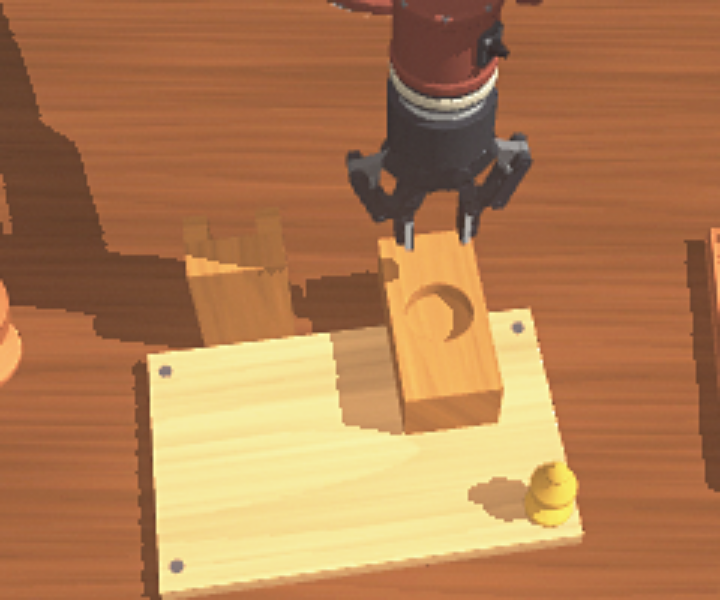

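It has fallen flat with the hollow facing up. I'll back the arm off and check the pose.

```bash
python3 - <<'E'
from h import *
o=get_obs(); p=np.array(o["tcp_pos"])
move_l([p[0],p[1],260],speed=200)
goto([250,-450,280],[180,0,20]); st("away")
for n in("scene","top"):
    im=get_image(n); cv2.imwrite(f"pics/{n}5.png",im[:,:,::-1])
    if n=="scene": cv2.imwrite("pics/s5.png",cv2.resize(im[90:290,60:450,::-1],None,fx=2,fy=2,interpolation=cv2.INTER_CUBIC))
    else: cv2.imwrite("pics/t5.png",cv2.resize(im[130:290,90:350,::-1],None,fx=3,fy=3,interpolation=cv2.INTER_CUBIC))
E
```

```text
away 22.45 [ 250.7 -449.4  279.8] [-180.    -0.    20.1] F [ 0.6  0.4 -0.1] w 38.3
```

View pics/s5.png

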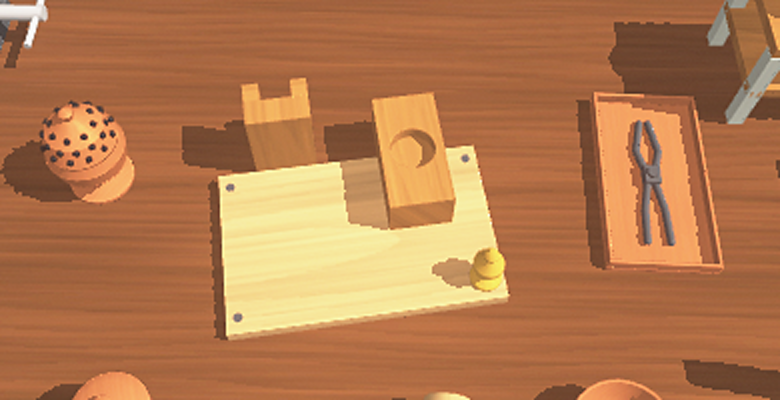

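View pics/t5.png

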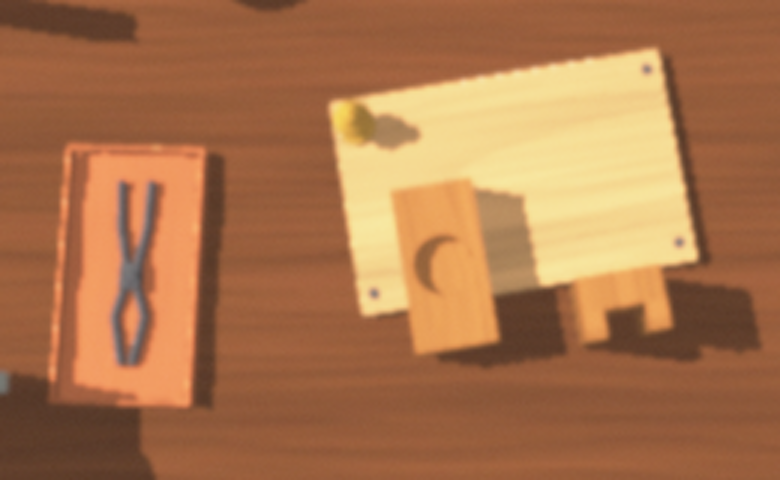

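```bash
python3 - <<'E'
from h import *
P={"scene":[(371,99),(433,93),(455,205),(389,211)],"top":[(499,342),(416,354),(392,190),(469,180)]}
for use in (["scene"],["top"],["scene","top"]):
    f=lambda p:np.concatenate([(proj(n,rect(160,80,*p,80))-up(n,P[n])).ravel() for n in use])
    s=least_squares(f,[550,45,.15]); 
    b=np.radians(9.16); d=s.x[:2]-[620.9,-17.4]; print(use,s.x[:2].round(1),np.degrees(s.x[2]).round(2),np.abs(s.fun).max().round(2),"board x",(d@[np.cos(b),np.sin(b)]).round(1))
for n in P: print(n,np.round(ray(n,up(n,P[n]),80)[:,:2],0).tolist())
A=[cv2.imread(f"pics/scene{i}.png") for i in (0,5)]; D=np.abs(A[0].astype(int)-A[1]).max(2)
for k,(x,y,w,h) in {"burner":(78,138,52,60),"finial":(290,210,28,28),"trough":(178,125,44,50)}.items(): print(k,(D[y:y+h,x:x+w]>30).sum())
E
```

```text
['scene'] [535.   48.5] 8.45 1.31 board x -74.3
['top'] [526.7  48.3] 8.96 0.9 board x -82.5
['scene', 'top'] [530.8  48.5] 8.66 2.92 board x -78.4
scene [[458.0, -4.0], [447.0, 76.0], [612.0, 100.0], [621.0, 21.0]]
top [[453.0, -4.0], [443.0, 75.0], [601.0, 99.0], [610.0, 24.0]]
burner 0
finial 0
trough 131
```

The block is flat and square, but its centre is at about -78 mm in board x, so it slid back and overhangs by about 48 mm instead of 20. I'll nudge its foot end forward about 28 mm with both fingertips.

```bash
python3 - <<'E'
from h import *
a=np.radians(9.1); n=np.array([np.cos(a),np.sin(a)]); c=np.array([530.8,48.5])
P=lambda d,z:[*(c+n*d),z]
goto(P(-118,250),[180,0,99.1]); st("pre")
move_l(P(-118,45),speed=200)
move_l(P(-95,45),speed=60); st(-95)
move_l(P(-85,45),speed=30); st(-85)
move_l(P(-64,45),speed=30); st(-64)
move_l(P(-110,45),speed=80)
move_l(P(-118,250),speed=250)
goto([250,-450,280],[180,0,20]); st("away")
for nm in("scene","top"):
    im=get_image(nm); cv2.imwrite(f"pics/{nm}6.png",im[:,:,::-1])
    if nm=="scene": cv2.imwrite("pics/s6.png",cv2.resize(im[90:290,60:450,::-1],None,fx=2,fy=2,interpolation=cv2.INTER_CUBIC))
    else: cv2.imwrite("pics/t6.png",cv2.resize(im[130:290,90:350,::-1],None,fx=3,fy=3,interpolation=cv2.INTER_CUBIC))
E
```

```text
pre 24.39 [414.6  29.2 250.2] [180.   0.  99.] F [-1.  -0.7  0.3] w 37.8
-95 26.1 [437.4  33.5  45.1] [180.    0.   99.1] F [ 0.2  0.7 -0.1] w 38.1
-85 26.58 [446.6  35.1  44.6] [-180.    -0.    99.1] F [-1.2  0.2  0.4] w 37.7
-64 27.43 [468.4  38.4  45.3] [179.9   0.   99.1] F [-1.   0.9 -0.5] w 38.1
away 30.97 [ 250.7 -449.3  279.7] [-180.    -0.    20.1] F [-0.1 -1.1 -0.4] w 37.8
```

View pics/s6.png

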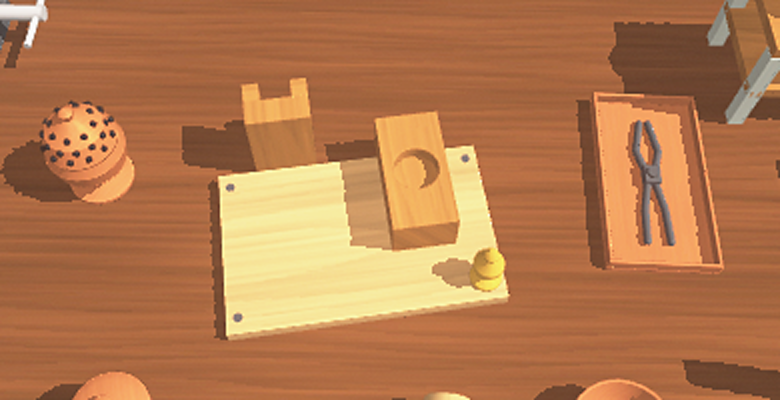

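View pics/t6.png

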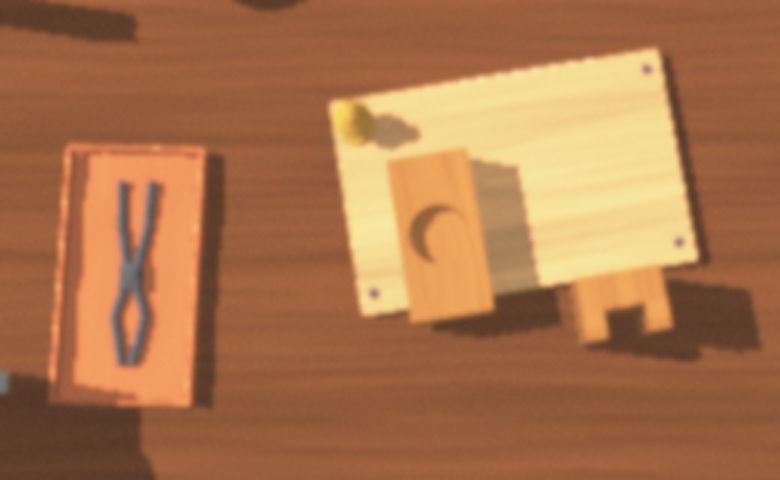

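```bash
python3 - <<'E'
from h import *
P={"scene":[(374,119),(437,112),(459,223),(392,231)],"top":[(495,311),(412,323),(388,161),(466,149)]}
B={"scene":(623,-16.4,9.38),"top":(618.4,-18.7,8.88)}
for n in P:
    s=least_squares(lambda p:(proj(n,rect(160,80,*p,80))-up(n,P[n])).ravel(),[550,45,.15]); b=np.radians(B[n][2]); d=s.x[:2]-B[n][:2]
    print(n,s.x[:2].round(1),"yaw rel board",(np.degrees(s.x[2])-B[n][2]).round(2),"board x,y",(d@[np.cos(b),np.sin(b)]).round(1),(d@[-np.sin(b),np.cos(b)]).round(1))
A=[cv2.imread(f"pics/scene{i}.png") for i in (0,6)]; D=np.abs(A[0].astype(int)-A[1]).max(2)
for k,(x,y,w,h) in {"burner":(78,138,52,60),"finial":(290,210,28,28),"trough":(178,125,40,50)}.items():
    q=np.argwhere(D[y:y+h,x:x+w]>30); print(k,len(q), (q.min(0)+[y,x],q.max(0)+[y,x]) if len(q) else "")
st("end"); sign_off()
E
```

```text
scene [562.6  52.7] yaw rel board -0.78 board x,y -48.4 78.0
top [556.3  51.9] yaw rel board 0.11 board x,y -50.5 79.4
burner 0 
finial 0 
trough 35 (array([143, 215]), array([161, 217]))
end 31.07 [ 250.8 -449.3  279.9] [-180.    -0.    20.1] F [ 0.2 -0.2 -0.5] w 38.1
the job is handed in; nothing more can be done
```

The job is done and handed in at about 31 s of the 58 s allowed.

- **Tongs:** I gripped them by the joint and laid them lengthwise in the copper tray. The last pictures from both cameras show them lying flat inside its walls.
- **Round-hollow block:** I tipped it over the board's near edge by pushing high with two fingertips. It landed flat with its hollow up, but it slid back and overhung the edge by about 48 mm.
- **Correction:** I pushed its foot end forward about 28 mm, without lifting it. Its centre is now at board x of about -49 mm, which leaves an overhang of about 20 mm. Its length is square to the edge within 1°.
- **Bystanders:** The burner and finial show no change between the first and last pictures. In the trough block's area only a thin 3-pixel strip at its right edge changed, probably because the neighbouring block's shadow moved. The block itself looks unmoved.
- **Disagreement:** The two cameras differ by about 4 to 6 mm in x. I averaged them, or compared positions to the board within one camera. The force readings I took stayed under 5 N, but I didn't record forces during the moves themselves.

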